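# Set the sliding-door guide roller with the door gauge

## Robot

A 6-joint arm with a two-finger parallel gripper is mounted at the origin on the work surface. World frame = base frame: x ahead of the robot, y to its left, z up, the work surface at z = 0. Lengths are in m, angles in degrees, forces in N, time in s.
With the tool pointing down it reaches from about 0.35 to 0.875 m from the base axis. Payload 4.2 kg.
Tool frame: the origin (TCP) lies midway between the tips of the shut fingers; the grasp point (between the pads) lies 19 mm behind it (hold_point_z is the z of the grasp point in the tool frame, in m); z points along the fingers, y is the direction in which the jaws open and shut (so a half turn about z gives the same grasp; the last joint's range is limited). The gripper opens to 87 mm and grips with 3 to 60 N. Pads are 19 mm wide; open, the fingers measure 117 mm over their backs; the gripper's body (75 mm by 190 mm) begins 51 mm behind the grasp point.
Start: joints at [88.499, 22.042, 0.453, 0, -68.411, -14.817], TCP at [0.176, 0.6, 0.223] pointing down, gripper open.
Joint ranges: [-179.83, 179.83], [-69.29, 118.12], [-61.27, 80.66], [-181.25, 117.63], [-171.15, -9.14], [-177.46, 177.46]. Speed limits (degrees/s): [159.86, 159.86, 180, 180, 180, 180].

## Interface

Orientations are given as a 3x3 rotation matrix whose columns are the frame's x, y, z axes.
In Python, from station import * gives the robot as it stands. The module is installed in compiled form; this text tells all that it offers.
- The arm moves only by the tool jog_arm, never from a script. Its argument "moves" is a list of rows, each a list of 7 numbers: the closure, from -1 (fully open) to 1 (shut), then the shift along the tool's x, y, z in m, then the turn, a rotation vector about the tool's x, y, z in rad. In form: [[gripper, x, y, z, wx, wy, wz], ...]. A call has exactly 10 rows; each row is the pose to reach, as a shift and turn from the pose commanded when the call began, along the tool's axes at that moment; what a row does not reach only later rows make up. A row lasts 1/12 s, in which the tool goes at most 41.7 mm and 7.16 degrees, less where a joint would pass 70% of its speed; a pose out of reach is approached as far as the arm can. A call with a gripper value outside its range is refused whole. The fingers move at their own pace and stop on an object; the grip force is fixed at half the most. Time passes only in rows, so rows that repeat a pose let the fingers close, or fill a call up. It gives the time, the measured TCP pose, the force and the opening at its end, in the units of the state.
- sense(): the state, without advancing time (a new reading comes with each control period).
- capture(name): name is "side" or "top"; returns a dict with "frame" (480x640x3 uint8, red, green, blue), "fov_y" (degrees; the focal length in pixels is half the picture's height over the tangent of half this angle, whatever the lens; pixels are square), "cx", "cy" (the principal point, pixels), "world_from_camera" (4x4, takes a point from camera to world coordinates). Camera axes: x right, y down, z forward; pixel columns grow to the right and rows downward; lengths in m; the calibration is good to about 2 mm. A picture is of the moment at which its call begins. There is no depth.
- finish_job(): hands the job in, once; it reports no verdict.
The state is a dict: "time_s": time; "joints": joint angles; "joint_velocities": joint speeds; "effort": joint torques, N m; "tcp_pos": TCP position; "ee_rot": TCP orientation; "wrist_force": force on the tool from outside, world axes, zero at the start; "moment": the same for the moment, N m; "gripper_width": opening from 0.0 (shut) to 1.0 (fully open).
Only numpy, scipy, OpenCV 4.12 (cv2) and the standard library are available. Lean on these libraries where they do the work, as an engineer would, in place of code of your own. Each camera call takes 0.05 s, during which the arm holds its last target.

## Task

On the white wardrobe panel, turn the eccentric guide roller by its steel bar handle to open its gap to the aluminium rail, until the bar lies parallel to the rail and the wooden door gauge standing on the panel beside the rail has a little play in the gap. Then, without lifting the gauge, slide it along the rail through the gap until it is completely clear of the roller on the other side, and leave it standing upright there, close beside the rail. Leave the roller at its setting.

Things in the scene. Friction and masses are not known exactly. Their poses are not given: they have to be found in the camera images.
- bolt_axis (a point): Fixed foot of the eccentric roller on the white panel (240 x 500 x 18 mm). Point: on the vertical bolt axis, at the panel's upper face. x points square to the aluminium rail (face 63 mm off, rail 25 mm high, 12 thick); y runs along the rail to the gauge's starting side; z up. The other roller, at +y, is plain and fixed: centred disc, round head, no bar; up to 34 mm above the panel.
- bar_grip (a point): Steel bar handle on top of the eccentric grey disc (64 mm across, centre 18 mm off the axis, top 20 mm above the panel). Point: on the bolt axis, 45 mm above the panel. Bar 14 mm wide (its y), 28 to 62 mm above the panel; its x runs along the bar, which reaches 40 mm in +x, the way the disc bulges, and 20 mm in -x. Grip it across here and turn about the axis.
- cam (a joint): Roller angle, rad: 0 = bar's long end points square at the rail (gap 13 mm), growing counter-clockwise from above to 2.6; 1.57 = parallel to the rail, long end to +y of bolt_axis. Starts at 0.05 to 0.6. Gap = 31 mm - 18 mm x cos(angle): at 1.57 the 24 mm gauge has 7 mm of play. Stays where left (friction 0.15 N m).
- gauge_center (a point): Loose wooden gauge, 0.2 kg, on the panel by the rail 110-140 mm along +y of bolt_axis: block 24 mm thick (x), 50 long (y, along the rail), 30 high, with an 18 mm square post in its middle; 125 mm high in all. Point: centre, 62.5 mm above its foot. Grip the post 100-110 mm above the panel so the fingers pass over the bar. The 12 mm thin gauge on the desk is not used.
Not all that is in view belongs to the job. Leave any green look-alike of the part that bears gauge_center alone.

How it is judged (in metres and radians):
On the way, in this order (a step that is already met when the one before it is completed fails the run):
1. the gap is set (bar within about 23 degrees of parallel to the rail, roller angle 1.17 to 1.97) while the gauge still stands on its starting side (value of joint cam between 1.17 and 1.97 rad and y of gauge_center in the frame of bolt_axis above 0.08 m), for 0.2 s.
2. the gauge is in the gap, between roller and rail (y of gauge_center in the frame of bolt_axis between -0.03 and 0.03 m and x of gauge_center in the frame of bolt_axis between 0.03 and 0.06 m), for 0.05 s.
At the end, for the whole second after the job is handed in: Roller bar within about 23 degrees of parallel to the rail (angle 1.17 to 1.97) and still; gauge upright on the panel past the roller, its centre at least 40 mm beyond the bolt axis, at most 20 mm off the rail and within 17 degrees of parallel to it (value of joint cam between 1.17 and 1.97 rad and y of gauge_center in the frame of bolt_axis below -0.04 m and x of gauge_center in the frame of bolt_axis between 0.031 and 0.06 m and z of gauge_center in the frame of bolt_axis between 0.055 and 0.07 m and angle between gauge_center's own z axis and vertical below 0.15 rad and angle between the y axis of gauge_center and the y axis of bolt_axis, either way round below 0.3 rad and velocity of joint cam between -0.05 and 0.05 rad/s); the robot touches nothing.
It fails at once if the gauge is lifted more than 20 mm off the panel (z of gauge_center in the frame of bolt_axis above 0.0825 m).
It also fails if it takes over 48 s, if anything falls off the work surface, if the arm or the gripper's body presses on something with over 40 N, if the wrist force passes 120 N, or if a joint passes its speed limit or range.

## Working session

There is one attempt and no reset: what is moved stays moved. The work goes in short steps, Python scripts to look and compute and a tool call to move; the robot and the scene stay as the last step left them, time stands still between calls to the robot, and variables do not carry over. Pictures are saved under pics/ and viewed, and the job is handed in when it is done.

Besides the shell and the picture viewer there is one more tool, called after "Request:" by a JSON object that holds its "api" and its "payload". jog_arm: Moves the arm, as the interface text tells. Its arguments: {"type":"object","properties":{"moves":{"type":"array"}},"required":["moves"]}

```bash
mkdir -p pics
python3 - <<'E'
from station import *
import cv2,numpy as np
s=sense();print({k:np.round(v,3).tolist() for k,v in s.items()})
for n in("top","side"):
    c=capture(n);cv2.imwrite(f"pics/{n}0.png",c["frame"][:,:,::-1]);print(n,c["fov_y"],c["cx"],c["cy"],np.round(c["world_from_camera"],4).tolist(),[k for k in c])
E
```

```text
{'time_s': 0.0, 'joints': [88.497, 22.089, 0.38, -0.029, -68.414, -14.818], 'joint_velocities': [0.073, 0.128, 0.018, -0.018, -0.14, 0.09], 'effort': [-0.0, -39.067, 18.74, 4.22, 0.011, -0.0], 'tcp_pos': [0.175, 0.599, 0.221], 'ee_rot': [[0.96, -0.281, -0.001], [-0.281, -0.96, -0.002], [0.0, 0.002, -1.0]], 'wrist_force': [0.161, -0.164, -0.523], 'moment': [0.038, 0.023, -0.04], 'gripper_width': 1.0}
top 52.47712166441283 320.7346179528663 235.1730713665795 [[-0.0175, -0.9856, 0.1685, 0.4592], [-0.9996, 0.0132, -0.0267, 0.1095], [0.024, -0.1688, -0.9853, 0.8205], [0.0, 0.0, 0.0, 1.0]] ['frame', 'fov_y', 'cx', 'cy', 'world_from_camera']
side 57.56369186518789 315.75154542325123 243.39934044398194 [[-0.8136, -0.388, 0.433, 0.3279], [-0.581, 0.5152, -0.63, 0.5087], [0.0213, -0.7642, -0.6446, 0.4712], [0.0, 0.0, 0.0, 1.0]] ['frame', 'fov_y', 'cx', 'cy', 'world_from_camera']
```

View pics/top0.png

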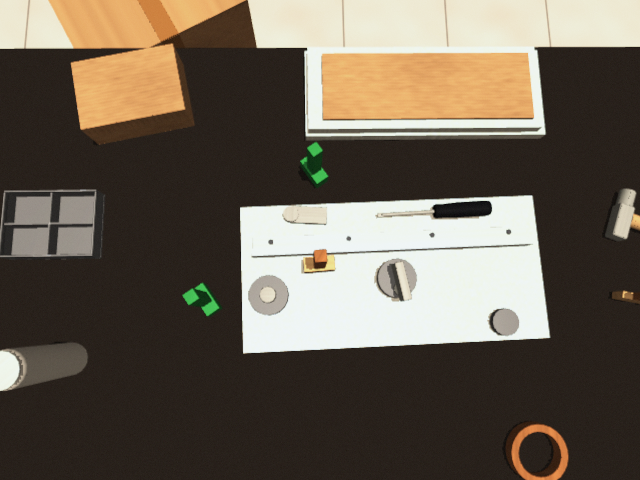

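View pics/side0.png

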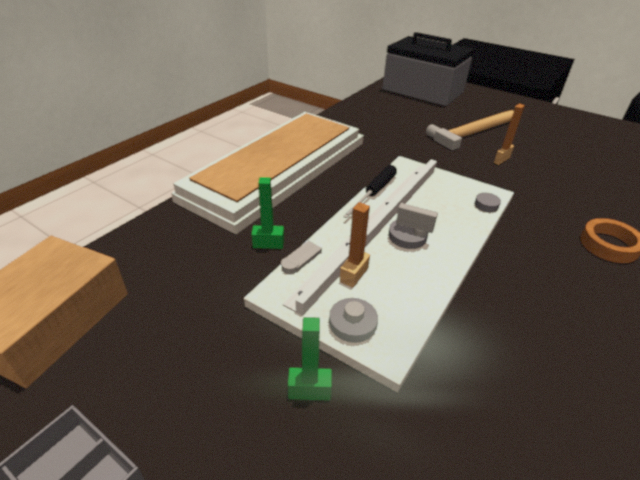

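Candidates for the gauge:
- Wooden block with brown post on the panel: top (320,258), side (357,240). This one fits the description.
- Thin gauge on the desk: top (625,295).
- Green look-alikes: top (205,298) and (315,165).

For the roller:
- Disc with a bar at top (398,280). This is the eccentric one.
- Plain disc with a round head at top (268,295).

I'll check these choices in close crops.

```bash
cat > h.py <<'E'
import numpy as np,cv2
def ray(c,p):
    f=240/np.tan(np.radians(c["fov_y"])/2);T=np.array(c["world_from_camera"])
    d=T[:3,:3]@np.array([(p[0]-c["cx"])/f,(p[1]-c["cy"])/f,1]);return T[:3,3],d/np.linalg.norm(d)
def onz(c,p,z):
    o,d=ray(c,p);return o+d*(z-o[2])/d[2]
def proj(c,P):
    f=240/np.tan(np.radians(c["fov_y"])/2);T=np.linalg.inv(np.array(c["world_from_camera"]))
    q=T[:3,:3]@np.array(P)+T[:3,3];return f*q[0]/q[2]+c["cx"],f*q[1]/q[2]+c["cy"]
def tri(c1,p1,c2,p2):
    o1,d1=ray(c1,p1);o2,d2=ray(c2,p2)
    t=np.linalg.lstsq(np.c_[d1,-d2],o2-o1,rcond=None)[0]
    a=o1+d1*t[0];b=o2+d2*t[1];return (a+b)/2,np.linalg.norm(a-b)
E
python3 - <<'E'
import sys;sys.path.insert(0,'.')
from station import *
from h import *
t=capture("top");s=capture("side")
a=cv2.resize(t["frame"][190:360,230:430],None,fx=3.5,fy=3.5,interpolation=cv2.INTER_CUBIC)
cv2.imwrite("pics/ct.png",a[:,:,::-1])
a=cv2.resize(s["frame"][150:350,280:480],None,fx=3,fy=3,interpolation=cv2.INTER_CUBIC)
cv2.imwrite("pics/cs.png",a[:,:,::-1])
for z in(.018,.03):
    P=[onz(t,p,z) for p in((240,207),(532,196),(549,338),(243,352))]
    print(z,np.round(P,4).tolist(),[round(np.linalg.norm(P[i]-P[i-1]),4) for i in range(4)])
E
```

```text
0.018 [[0.6463, 0.2228, 0.018], [0.6597, -0.2756, 0.018], [0.4212, -0.2818, 0.018], [0.4084, 0.2156, 0.018]] [np.float64(0.238), np.float64(0.4986), np.float64(0.2386), np.float64(0.4976)]
0.03 [[0.6435, 0.2211, 0.03], [0.6567, -0.2699, 0.03], [0.4217, -0.276, 0.03], [0.4092, 0.214, 0.03]] [np.float64(0.2345), np.float64(0.4912), np.float64(0.235), np.float64(0.4901)]
```

View pics/ct.png

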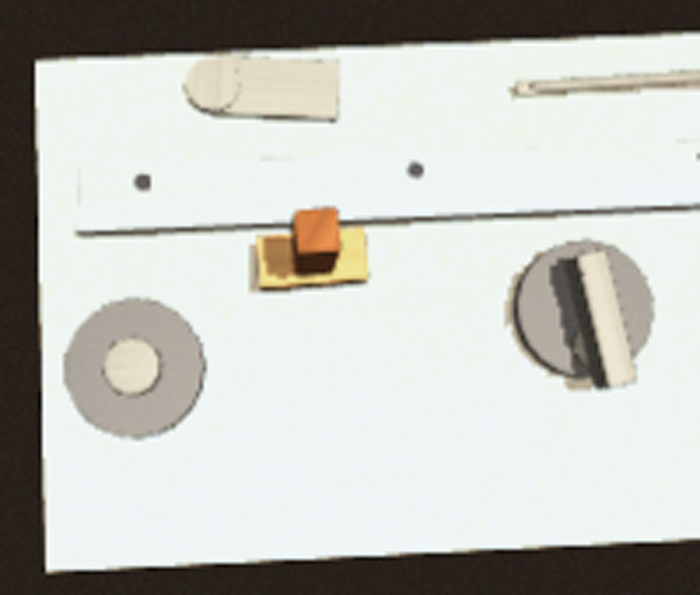

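View pics/cs.png

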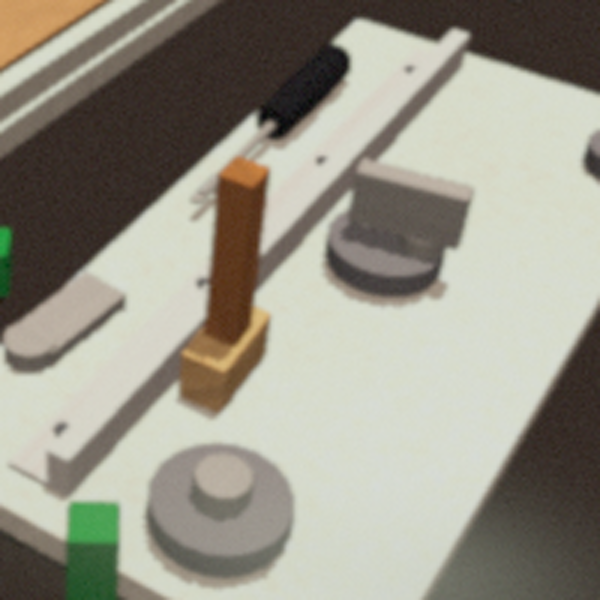

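Run:
```python
import sys;sys.path.insert(0,'.')
from station import *
from h import *
t=capture("top");s=capture("side")
C=lambda x,y:(230+x/3.5,190+y/3.5)
S=lambda x,y:(280+x/3,150+y/3)
B=np.array([onz(t,C(*p),.080) for p in((580,256),(607,250),(635,380),(606,387))])
far=(B[0]+B[1])/2;near=(B[2]+B[3])/2;d=far-near;L=np.linalg.norm(d);d/=L
print("bar",far,near,L,np.linalg.norm(B[0]-B[1]),"dir deg",np.degrees(np.arctan2(d[1],d[0])))
ax=(far+near)/2-d*.010;print("axis from bar",ax)
# side check
Q=[onz(s,S(*p),.080) for p in((360,160),(472,188))];print("side bar rear corners top",Q)
# disc ellipse centre
dc=onz(t,C(586,308),.038);print("disc",dc, "disc dir",np.degrees(np.arctan2(*(dc-ax)[[1,0]])),np.linalg.norm((dc-ax)[:2]))
for nm,p,q in (("posttop",(317,231),(243,174)),):
    pass
P=np.array([onz(t,C(*p),.143) for p in((297,212),(336,207),(340,248),(298,253))]);print("post top",P.mean(0),np.linalg.norm(P[0]-P[1]),np.linalg.norm(P[1]-P[2]))
print("tri post", tri(t,C(317.5,230),s,S(243.5,174)))
b=np.array([onz(t,C(*p),.048) for p in((258,237),(366,229),(368,277),(259,288))]);print("block",b.mean(0),np.linalg.norm(b[0]-b[1]),np.linalg.norm(b[1]-b[2]))
r=[onz(t,C(*p),.043) for p in((80,231),(700,205))];print("rail edge top",r, np.degrees(np.arctan2(r[0][0]-r[1][0],r[0][1]-r[1][1])))
```

```text
bar [ 0.54197487 -0.03079708  0.08      ] [ 0.48504356 -0.03998106  0.08      ] 0.05766731645528753 0.012257805073132474 dir deg 9.16383301136212
axis from bar [ 0.50363685 -0.03698165  0.08      ]
side bar rear corners top [array([ 0.54167191, -0.03259873,  0.08      ]), array([ 0.48432996, -0.04502284,  0.08      ])]
disc [ 0.52126435 -0.0341365   0.038     ] disc dir 9.168693796571027 0.017855631440967936
post top [0.54584448 0.09162526 0.143     ] 0.015794008480167345 0.016624210872316324
tri post (array([0.54541064, 0.09132429, 0.14010464]), np.float64(0.001698160085512435))
block [0.54530726 0.09159106 0.048     ] 0.0494616650322233 0.022008506219150188
rail edge top [array([0.55972566, 0.19792191, 0.043     ]), array([ 0.56771462, -0.08835917,  0.043     ])] -1.5984813798029172
```

The two views agree:
- **Panel:** its top is at z = 0.018, yawed about 1.6°.
- **Bolt axis:** near (0.5036, −0.037), with the rail face 62.7 mm off.
- **Roller:** cam about 0.13 rad.
- **Gauge:** at (0.5455, 0.0915), which is y = +128 mm from the axis.

I'll move over the bar in the half-turned grasp, because joint 6 would run out of range the other way.

Request:
{"api": "jog_arm", "payload": {"moves": [[-1,0.025,0.026,0,0,0,0.11],[-1,0.05,0.052,0,0,0,0.22],[-1,0.075,0.078,0,0,0,0.33],[-1,0.1,0.104,0,0,0,0.44],[-1,0.125,0.13,0,0,0,0.55],[-1,0.15,0.156,0,0,0,0.66],[-1,0.175,0.182,0,0,0,0.77],[-1,0.2,0.208,0,0,0,0.88],[-1,0.225,0.234,0,0,0,0.99],[-1,0.25,0.26,0,0,0,1.1]]}}

```text
time_s: 1.13
tcp_pos: [0.3428, 0.2784, 0.2228]
ee_rot: [[0.18, -0.984, 0.0], [-0.984, -0.18, 0.001], [-0.001, -0.0, -1.0]]
wrist_force: [1.1, -0.1, -0.0]
gripper_width: 0.999
```

```bash
cat > k.py <<'E'
import numpy as np
def nxt(p,h,t,th):
    # p commanded xyz, h deg -> tool shift and wz to reach t, th
    d=np.array(t)-p;r=np.radians(h)
    return np.round([d[0]*np.cos(r)+d[1]*np.sin(r),d[0]*np.sin(r)-d[1]*np.cos(r),-d[2],-np.radians(th-h)],4)
def fwd(p,h,s):
    r=np.radians(h);return np.array(p)+[s[0]*np.cos(r)+s[1]*np.sin(r),s[0]*np.sin(r)-s[1]*np.cos(r),-s[2]],h-np.degrees(s[3])
E
python3 - <<'E'
import sys;sys.path.insert(0,'.')
from k import *;from station import *
p,h=fwd([.176,.6,.223],-16.318,[.25,.26,0,1.1]);print(p,h)
s=sense();print(s["tcp_pos"],np.round(s["ee_rot"],3).tolist(),s["joints"],s["time_s"])
print(nxt(p,h,[.5036,-.037,.15],9.2-180))
E
```

```text
[0.34287753 0.2802315  0.223     ] -79.34335746439056
[0.34281819 0.27837518 0.22282466] [[0.18, -0.984, 0.0], [-0.984, -0.18, 0.001], [-0.001, -0.0, -1.0]] [ 6.02921211e+01  3.79807451e+00 -2.37338696e+01  5.64637704e-04
 -6.24255706e+01 -4.99141707e+01] 1.1333
[ 0.3415 -0.0993  0.073   1.5962]
```

Request:
{"api": "jog_arm", "payload": {"moves": [[-1,0.034,-0.01,0,0,0,0.11],[-1,0.068,-0.02,0,0,0,0.22],[-1,0.102,-0.03,0,0,0,0.33],[-1,0.136,-0.04,0,0,0,0.44],[-1,0.17,-0.05,0,0,0,0.55],[-1,0.204,-0.06,0,0,0,0.66],[-1,0.238,-0.07,0,0,0,0.77],[-1,0.272,-0.08,0,0,0,0.88],[-1,0.306,-0.09,0,0,0,0.99],[-1,0.34,-0.1,0,0,0,1.1]]}}

```text
time_s: 1.97
tcp_pos: [0.5041, -0.0374, 0.2227]
ee_rot: [[-0.795, -0.606, 0.0], [-0.606, 0.795, 0.0], [-0.0, -0.0, -1.0]]
wrist_force: [0.2, 0.8, 1.0]
gripper_width: 1.0
```

Run:
```python
import sys;sys.path.insert(0,'.')
from k import *;from station import *
p,h=fwd([.34288,.28023,.223],-79.3434,[.34,-.1,0,1.1]);print(p,h)
s=sense();print(s["tcp_pos"],s["joints"])
print(nxt(p,h,[.5036,-.037,.15],9.2-180))
```

```text
[ 0.50402888 -0.03541385  0.223     ] -142.36875746439057
[ 0.50407619 -0.03738625  0.22272676] [ 1.41863952e+01  1.03396298e+01 -1.59970426e+01 -3.40637612e-03
 -6.36376575e+01 -6.68726732e+01]
[ 0.0013 -0.001   0.073   0.4962]
```

Request:
{"api": "jog_arm", "payload": {"moves": [[-1,0,0,0.02,0,0,0.1],[-1,0.001,-0.001,0.04,0,0,0.2],[-1,0.001,-0.001,0.06,0,0,0.3],[-1,0.001,-0.001,0.08,0,0,0.4],[-1,0.001,-0.001,0.1,0,0,0.496],[-1,0.001,-0.001,0.12,0,0,0.496],[-1,0.001,-0.001,0.12,0,0,0.496],[-1,0.001,-0.001,0.12,0,0,0.496],[-1,0.001,-0.001,0.12,0,0,0.496],[-1,0.001,-0.001,0.12,0,0,0.496]]}}

```text
time_s: 2.8
tcp_pos: [0.5045, -0.0368, 0.104]
ee_rot: [[-0.987, -0.161, 0.003], [-0.161, 0.987, 0.0], [-0.003, -0.0, -1.0]]
wrist_force: [0.8, 0.6, 0.8]
gripper_width: 1.005
```

Run:
```python
import sys;sys.path.insert(0,'.')
from k import *;from station import *;from h import *
p,h=fwd([.50403,-.03541,.223],-142.369,[.001,-.001,.12,.496]);print(p,h)
s=sense();print(s["tcp_pos"],s["ee_rot"])
print(nxt(p,h,[.5036,-.037,.044],9.2-180))
for n in("top","side"):
    c=capture(n);u=int(proj(c,(.504,-.037,.08))[0]);v=int(proj(c,(.504,-.037,.08))[1])
    a=cv2.resize(c["frame"][max(v-90,0):v+90,max(u-120,0):u+120],None,fx=3,fy=3);cv2.imwrite(f"pics/{n}1.png",a[:,:,::-1])
```

```text
[ 0.50384861 -0.03681253  0.103     ] -170.78770663848883
[ 0.50453967 -0.03680667  0.10404303] [[-9.87016150e-01 -1.60593456e-01  2.97673960e-03]
 [-1.60592907e-01  9.87020637e-01  4.24172334e-04]
 [-3.00622272e-03 -5.93783217e-05 -9.99995480e-01]]
[ 0.0003 -0.0001  0.059   0.0002]
```

View pics/side1.png

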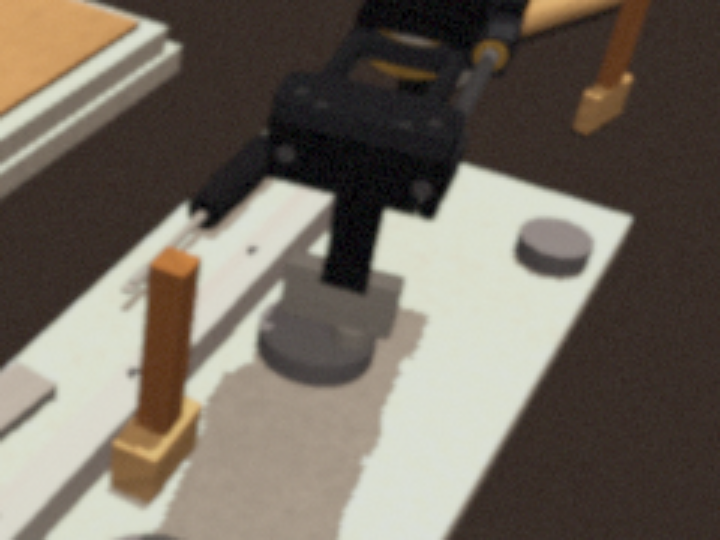

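The open jaws straddle the bar, with the near finger at about (350,250) in the crop and the gauge clear at (170,350). I'll go down and close.

Request:
{"api": "jog_arm", "payload": {"moves": [[-1,0,0,0.015,0,0,0],[-1,0,0,0.03,0,0,0],[-1,0,0,0.045,0,0,0],[-1,0,0,0.058,0,0,0],[-1,0,0,0.058,0,0,0],[1,0,0,0.058,0,0,0],[1,0,0,0.058,0,0,0],[1,0,0,0.058,0,0,0],[1,0,0,0.058,0,0,0],[1,0,0,0.058,0,0,0]]}}

```text
time_s: 3.73
tcp_pos: [0.5039, -0.0369, 0.0453]
ee_rot: [[-0.987, -0.16, 0.002], [-0.16, 0.987, 0.0], [-0.002, 0.0, -1.0]]
wrist_force: [-0.3, -0.2, 0.3]
gripper_width: 0.708
```

Run:
```python
from station import *
s=sense();print(s["tcp_pos"],s["wrist_force"],s["moment"],s["gripper_width"]*87)
```

```text
[ 0.50386855 -0.03690232  0.04530788] [-0.2752754  -0.24666083  0.34508016] [ 0.06728892 -0.20317582 -0.02988566] 61.62105764027865
```

Request:
{"api": "jog_arm", "payload": {"moves": [[1,0,0,0,0,0,0],[1,0,0,0,0,0,0],[1,0,0,0,0,0,0],[1,0,0,0,0,0,0],[1,0,0,0,0,0,0],[1,0,0,0,0,0,0],[1,0,0,0,0,0,0],[1,0,0,0,0,0,0],[1,0,0,0,0,0,0],[1,0,0,0,0,0,0]]}}

```text
time_s: 4.57
tcp_pos: [0.5036, -0.0385, 0.0446]
ee_rot: [[-0.987, -0.161, -0.0], [-0.161, 0.987, -0.002], [0.001, -0.002, -1.0]]
wrist_force: [1.6, -8.3, -1.1]
gripper_width: 0.225
```

Run:
```python
from station import *
s=sense();print(s["tcp_pos"],s["ee_rot"],s["wrist_force"],s["moment"],s["gripper_width"]*87)
```

```text
[ 0.50359027 -0.03853512  0.04456424] [[-9.87023328e-01 -1.60576718e-01 -2.59633392e-04]
 [-1.60575895e-01  9.87021488e-01 -1.99101233e-03]
 [ 5.75973962e-04 -1.92348476e-03 -9.99997984e-01]] [ 1.55148118 -8.29745791 -1.1003538 ] [-2.30642182 -0.84345047  0.05037869] 19.585904109233926
```

Request:
{"api": "jog_arm", "payload": {"moves": [[1,0,-0.001,0,0,0,0],[1,0,-0.001,0,0,0,0],[1,0,-0.001,0,0,0,0],[1,0,-0.001,0,0,0,0],[1,0,-0.001,0,0,0,-0.05],[1,0,-0.001,0,0,0,-0.1],[1,0,-0.001,0,0,0,-0.15],[1,0,-0.001,0,0,0,-0.2],[1,0,-0.001,0,0,0,-0.25],[1,0,-0.001,0,0,0,-0.3]]}}

```text
time_s: 5.4
tcp_pos: [0.5036, -0.0387, 0.0446]
ee_rot: [[-0.895, -0.446, -0.0], [-0.446, 0.895, -0.001], [0.001, -0.001, -1.0]]
wrist_force: [1.8, -5.7, -0.4]
gripper_width: 0.231
```

Run:
```python
from station import *
s=sense();print(s["tcp_pos"],s["ee_rot"],s["wrist_force"],s["moment"],s["gripper_width"]*87)
```

```text
[ 0.5036036  -0.03866335  0.04456411] [[-8.94861493e-01 -4.46343909e-01 -1.55538136e-04]
 [-4.46343638e-01  8.94861244e-01 -8.42706543e-04]
 [ 5.15321982e-04 -6.84682177e-04 -9.99999633e-01]] [ 1.8043191  -5.68786206 -0.40910769] [-1.86290499 -0.56057905 -0.19210145] 20.07649674328446
```

Request:
{"api": "jog_arm", "payload": {"moves": [[1,0.0007,-0.0013,0,0,0,-0.09],[1,0.0007,-0.0013,0,0,0,-0.18],[1,0.0007,-0.0013,0,0,0,-0.27],[1,0.0007,-0.0013,0,0,0,-0.36],[1,0.0007,-0.0013,0,0,0,-0.45],[1,0.0007,-0.0013,0,0,0,-0.54],[1,0.0007,-0.0013,0,0,0,-0.63],[1,0.0007,-0.0013,0,0,0,-0.72],[1,0.0007,-0.0013,0,0,0,-0.81],[1,0.0007,-0.0013,0,0,0,-0.9]]}}

```text
time_s: 6.23
tcp_pos: [0.5038, -0.039, 0.0446]
ee_rot: [[-0.205, -0.979, 0.001], [-0.979, 0.205, 0.001], [-0.001, -0.001, -1.0]]
wrist_force: [1.3, -1.3, 0.1]
gripper_width: 0.224
```

Run:
```python
from station import *
s=sense();print(s["tcp_pos"],s["ee_rot"],s["wrist_force"],s["moment"],s["gripper_width"]*87)
```

```text
[ 0.503834   -0.03898242  0.04458192] [[-2.04864406e-01 -9.78790047e-01  7.87074872e-04]
 [-9.78790029e-01  2.04864934e-01  6.61118991e-04]
 [-8.08340729e-04 -6.34941288e-04 -9.99999472e-01]] [ 1.2609609  -1.33417217  0.05585537] [-0.08883109 -0.26664018 -0.24001229] 19.467798001775336
```

Request:
{"api": "jog_arm", "payload": {"moves": [[1,0,0,0,0,0,-0.06],[1,0,0,0,0,0,-0.12],[1,0,0,0,0,0,-0.18],[1,0,0,0,0,0,-0.238],[1,0,0,0,0,0,-0.238],[1,0,0,0,0,0,-0.238],[0,0,0,0,0,0,-0.238],[0,0,0,0,0,0,-0.238],[0,0,0,0,0,0,-0.238],[0,0,0,0,0,0,-0.238]]}}

```text
time_s: 7.07
tcp_pos: [0.5032, -0.0395, 0.0445]
ee_rot: [[0.028, -1.0, -0.001], [-1.0, -0.028, -0.0], [0.0, 0.001, -1.0]]
wrist_force: [0.2, 0.8, -0.4]
gripper_width: 0.438
```

Run:
```python
from station import *
s=sense();print(s["tcp_pos"],s["ee_rot"],s["wrist_force"],s["moment"],s["gripper_width"]*87)
```

```text
[ 0.50320464 -0.03945459  0.04449042] [[ 2.78319317e-02 -9.99612425e-01 -6.18443263e-04]
 [-9.99612616e-01 -2.78318974e-02 -6.40066494e-05]
 [ 4.67693926e-05  6.19985116e-04 -9.99999807e-01]] [ 0.22118792  0.78326721 -0.40411104] [ 0.05817493 -0.01410668 -0.03687653] 38.12376027938185
```

Request:
{"api": "jog_arm", "payload": {"moves": [[0,0,0,-0.005,0,0,0],[0,0,0,-0.02,0,0,0],[0,0,0,-0.035,0,0,0],[0,0,0,-0.055,0,0,0],[-0.5,-0.02,0,-0.075,0,0,0],[-0.5,-0.04,0,-0.095,0,0,0],[-0.5,-0.06,0,-0.115,0,0,0],[-0.5,-0.06,0,-0.125,0,0,0],[-0.5,-0.06,0,-0.125,0,0,0],[-0.5,-0.06,0,-0.125,0,0,0]]}}

```text
time_s: 7.9
tcp_pos: [0.5015, 0.0204, 0.1696]
ee_rot: [[0.028, -1.0, 0.0], [-1.0, -0.028, 0.001], [-0.0, -0.0, -1.0]]
wrist_force: [-0.7, -0.1, -0.1]
gripper_width: 0.743
```

Run:
```python
import sys;sys.path.insert(0,'.')
from k import *;from station import *;from h import *
s=sense();print(s["tcp_pos"],s["ee_rot"],s["gripper_width"])
for n in("top","side"):
    c=capture(n);cv2.imwrite(f"pics/{n}2.png",c["frame"][:,:,::-1])
    u,v=(int(i) for i in proj(c,(.524,.03,.08)))
    a=cv2.resize(c["frame"][max(v-90,0):v+90,max(u-120,0):u+120],None,fx=3,fy=3);cv2.imwrite(f"pics/{n}2c.png",a[:,:,::-1]);print(n,u-120,v-90)
```

```text
[0.50150264 0.02036397 0.16962401] [[ 2.78038611e-02 -9.99613382e-01  1.77398671e-04]
 [-9.99613273e-01 -2.78037685e-02  5.04613676e-04]
 [-4.99486232e-04 -1.91360275e-04 -9.99999857e-01]] 0.7425590180559034
top 240 184
side 271 137
```

View pics/side2c.png

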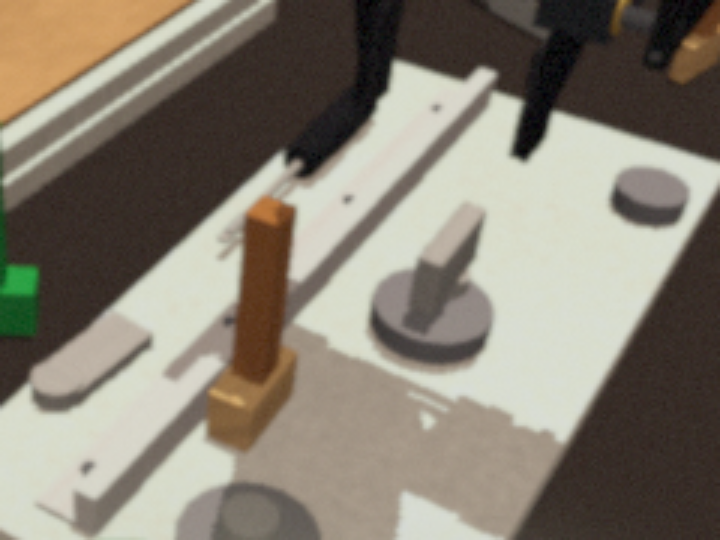

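View pics/top2c.png

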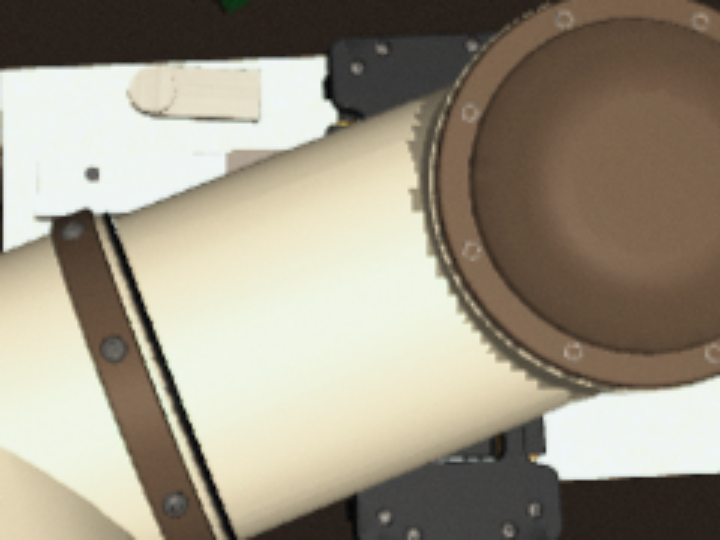

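Run:
```python
import sys;sys.path.insert(0,'.')
from k import *;from station import *;from h import *
s=capture("side");S=lambda x,y:(271+x/3,137+y/3)
a,b=onz(s,S(428,262),.08),onz(s,S(477,208),.08);d=a-b
print(a,b,np.linalg.norm(d),np.degrees(np.arctan2(d[1],d[0])),"axis",(a+b)/2-.01*d/np.linalg.norm(d))
print(onz(s,S(269,211),.143))
print(nxt([.50229,.02071,.17],-88.39,[.546,.0905,.104],-88.4))
```

```text
[0.50051309 0.00384198 0.08      ] [ 0.5003866  -0.05380487  0.08      ] 0.0576469939905907 89.87428041185076 axis [ 0.5004279  -0.03498142  0.08      ]
[0.54396608 0.09387491 0.143     ]
[-0.0685 -0.0457  0.066   0.0002]
```

The side view shows the bar at about 90° world, so cam is about 1.54, with the gauge still on its starting side. Next I'll go over the post, across the rail direction, and come down onto it.

Request:
{"api": "jog_arm", "payload": {"moves": [[-1,-0.018,-0.012,0,0,0,0],[-1,-0.035,-0.024,0,0,0,0],[-1,-0.052,-0.036,0,0,0,0],[-1,-0.0685,-0.0457,0,0,0,0],[-1,-0.0685,-0.0457,0,0,0,0],[-1,-0.0685,-0.0457,0.02,0,0,0],[-1,-0.0685,-0.0457,0.04,0,0,0],[-1,-0.0685,-0.0457,0.06,0,0,0],[-1,-0.0685,-0.0457,0.066,0,0,0],[-1,-0.0685,-0.0457,0.066,0,0,0]]}}

```text
time_s: 8.88
tcp_pos: [0.5438, 0.0888, 0.1011]
ee_rot: [[0.027, -1.0, -0.006], [-1.0, -0.027, -0.002], [0.002, 0.006, -1.0]]
wrist_force: [-0.0, -0.6, 0.4]
gripper_width: 1.0
```

Run:
```python
import sys;sys.path.insert(0,'.')
from k import *;from station import *;from h import *
s=sense();print(s["tcp_pos"],s["ee_rot"],s["gripper_width"])
for n in("side",):
    c=capture(n)
    u,v=(int(i) for i in proj(c,(.524,.03,.08)))
    a=cv2.resize(c["frame"][max(v-90,0):v+90,max(u-120,0):u+120],None,fx=3,fy=3);cv2.imwrite(f"pics/{n}3c.png",a[:,:,::-1]);print(n,u-120,v-90)
```

```text
[0.54382365 0.08880859 0.10107531] [[ 0.02685809 -0.99962333 -0.00564261]
 [-0.99963659 -0.02684456 -0.00245966]
 [ 0.00230726  0.00570662 -0.99998106]] 0.9996216008384909
side 271 137
```

View pics/side3c.png

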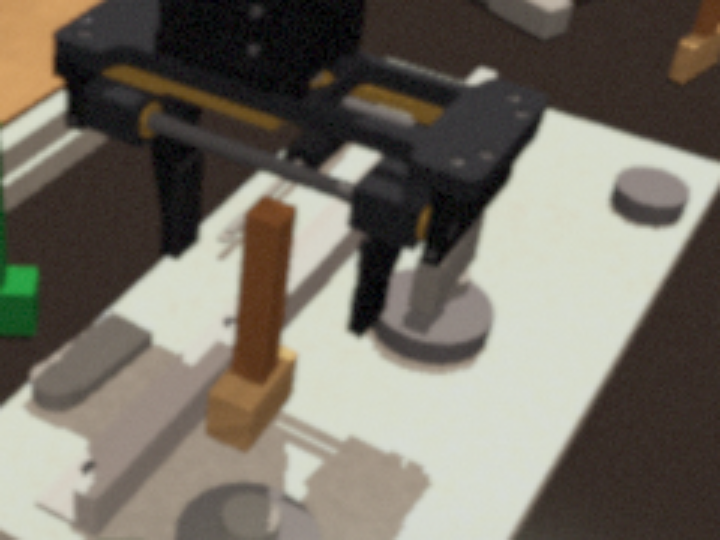

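The post (265,290) sits midway between the fingertips (180,250) and (360,330). Closing.

Request:
{"api": "jog_arm", "payload": {"moves": [[1,0,0,0,0,0,0],[1,0,0,0,0,0,0],[1,0,0,0,0,0,0],[1,0,0,0,0,0,0],[1,0,0,0,0,0,0],[1,0,0,0,0,0,0],[1,0,0,0,0,0,0],[1,0,0,0,0,0,0],[1,0,0,0,0,0,0],[1,0,0,0,0,0,0]]}}

```text
time_s: 9.77
tcp_pos: [0.5456, 0.0903, 0.1035]
ee_rot: [[0.028, -1.0, -0.0], [-1.0, -0.028, -0.0], [0.0, 0.0, -1.0]]
wrist_force: [-0.2, 0.1, -0.3]
gripper_width: 0.324
```

Request:
{"api": "jog_arm", "payload": {"moves": [[1,0,0,0,0,0,0],[1,0,0,0,0,0,0],[1,0,0,0,0,0,0],[1,0,0,0,0,0,0],[1,0,0,0,0,0,0],[1,0,0,0,0,0,0],[1,0,0,0,0,0,0],[1,0,0,0,0,0,0],[1,0,0,0,0,0,0],[1,0,0,0,0,0,0]]}}

```text
time_s: 10.6
tcp_pos: [0.5456, 0.0902, 0.1035]
ee_rot: [[0.028, -1.0, -0.0], [-1.0, -0.028, -0.0], [0.0, 0.0, -1.0]]
wrist_force: [0.3, -0.4, -0.6]
gripper_width: 0.202
```

Run:
```python
import sys;sys.path.insert(0,'.')
from k import *;from station import *;from h import *
s=sense();print(s["tcp_pos"],s["ee_rot"],s["gripper_width"],s["wrist_force"],s["moment"])
for n in("side",):
    c=capture(n)
    u,v=(int(i) for i in proj(c,(.524,.03,.08)))
    a=cv2.resize(c["frame"][max(v-90,0):v+90,max(u-120,0):u+120],None,fx=3,fy=3);cv2.imwrite(f"pics/{n}4c.png",a[:,:,::-1]);print(n,u-120,v-90)
```

```text
[0.54558372 0.09023185 0.10348162] [[ 2.79497637e-02 -9.99609322e-01 -1.14816063e-04]
 [-9.99609328e-01 -2.79497584e-02 -4.76081367e-05]
 [ 4.43804560e-05  1.16101844e-04 -9.99999992e-01]] 0.20236331209761765 [ 0.31704188 -0.36248429 -0.61656704] [ 0.05525274 -0.10075525 -0.03500939]
side 271 137
```

View pics/side4c.png

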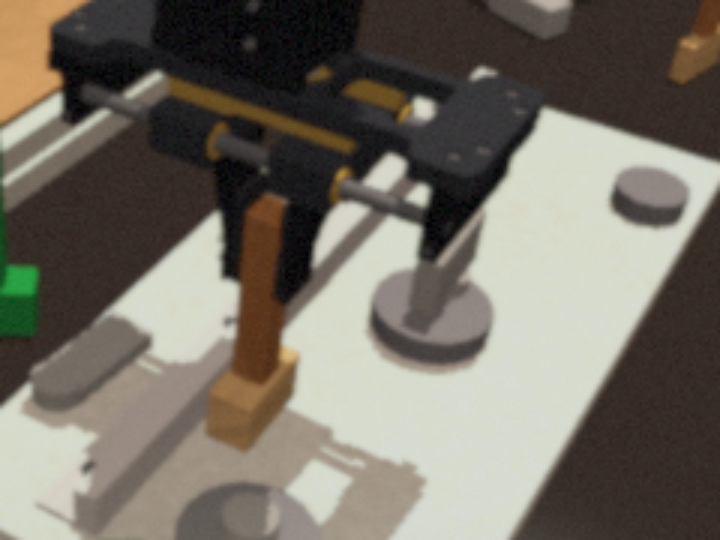

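Gripped at 17.6 mm, which matches the 18 mm post. I'll slide it along the rail, with a 2 mm shift toward the rail to centre it in the gap.

Request:
{"api": "jog_arm", "payload": {"moves": [[1,0.004,0,0,0,0,0],[1,0.01,-0.001,0,0,0,0],[1,0.018,-0.002,0,0,0,0],[1,0.027,-0.002,0,0,0,0],[1,0.036,-0.002,0,0,0,0],[1,0.044,-0.002,0,0,0,0],[1,0.05,-0.002,0,0,0,0],[1,0.05,-0.002,0,0,0,0],[1,0.05,-0.002,0,0,0,0],[1,0.05,-0.002,0,0,0,0]]}}

```text
time_s: 11.48
tcp_pos: [0.5489, 0.0396, 0.1037]
ee_rot: [[0.028, -1.0, -0.001], [-1.0, -0.028, -0.001], [0.001, 0.001, -1.0]]
wrist_force: [0.5, -1.9, 1.7]
gripper_width: 0.205
```

Run:
```python
import sys;sys.path.insert(0,'.')
from k import *;from station import *;from h import *
s=sense();print(s["tcp_pos"],s["gripper_width"],s["wrist_force"],s["moment"])
for n in("side","top"):
    c=capture(n)
    u,v=(int(i) for i in proj(c,(.524,.0,.08)))
    a=cv2.resize(c["frame"][max(v-90,0):v+90,max(u-120,0):u+120],None,fx=3,fy=3);cv2.imwrite(f"pics/{n}5c.png",a[:,:,::-1]);print(n,u-120,v-90)
```

```text
[0.548879   0.03960577 0.10365841] 0.2048431059326136 [ 0.49489124 -1.88019794  1.74643373] [-0.76073691 -0.13818857 -0.0220892 ]
side 280 127
top 260 184
```

View pics/side5c.png

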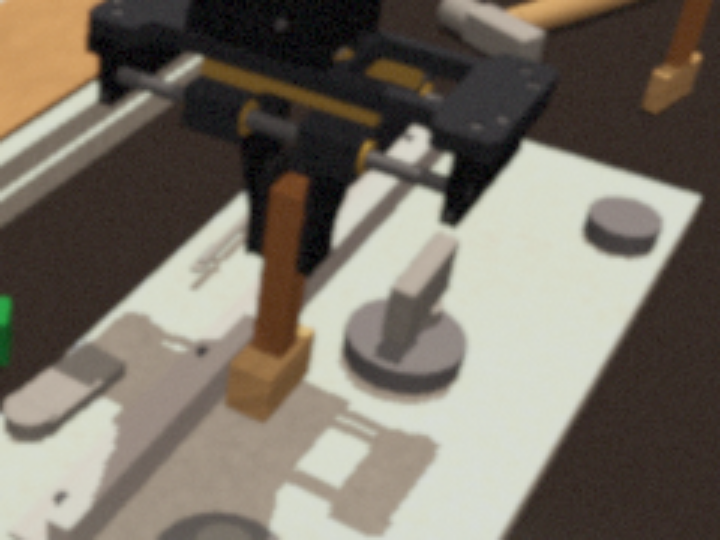

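Run:
```python
import sys;sys.path.insert(0,'.')
from k import *;from station import *;from h import *
c=capture("side")
def px(P):
    u,v=proj(c,P);return round((u-280)*3),round((v-127)*3)
for x,y in((.549,.0396),(.549,.044)):
    print([px((x,y,z)) for z in(.143,.048)],[px((x+a,y+b,.048)) for a,b in((-.012,-.025),(-.012,.025),(.012,.025),(.012,-.025))],[px((x+a,y+b,.018)) for a,b in((-.012,-.025),(-.012,.025),(.012,.025))])
```

```text
[(294, 182), (272, 341)] [(317, 325), (268, 377), (226, 358), (276, 308)] [(310, 369), (262, 421), (222, 402)]
[(289, 187), (268, 346)] [(313, 330), (263, 381), (222, 362), (272, 312)] [(306, 374), (258, 426), (217, 407)]
```

View pics/top5c.png

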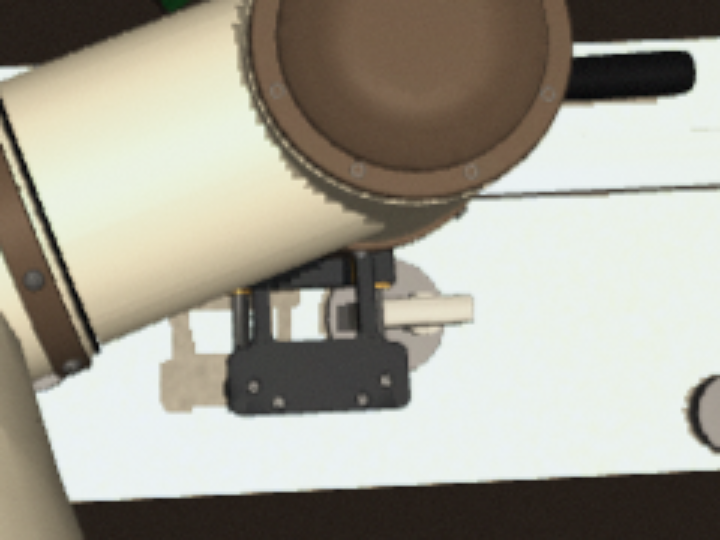

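A vertical line projected at the gauge's position matches its lean in the picture, so it is upright and moving with the gripper. I'll carry on into the gap.

Request:
{"api": "jog_arm", "payload": {"moves": [[1,0.006,0,0,0,0,0],[1,0.014,0,0,0,0,0],[1,0.023,0,0,0,0,0],[1,0.032,0,0,0,0,0],[1,0.041,0,0,0,0,0],[1,0.05,0,0,0,0,0],[1,0.059,0,0,0,0,0],[1,0.068,0,0,0,0,0],[1,0.077,0,0,0,0,0],[1,0.082,0,0,0,0,0]]}}

```text
time_s: 12.47
tcp_pos: [0.553, -0.0413, 0.1048]
ee_rot: [[0.028, -1.0, 0.005], [-1.0, -0.028, 0.002], [-0.002, -0.005, -1.0]]
wrist_force: [0.2, 4.5, 5.0]
gripper_width: 0.206
```

Run:
```python
import sys;sys.path.insert(0,'.')
from k import *;from station import *;from h import *
s=sense();print(s["tcp_pos"],s["gripper_width"],s["wrist_force"],s["moment"])
for n in("side",):
    c=capture(n)
    u,v=(int(i) for i in proj(c,(.524,-.04,.08)))
    a=cv2.resize(c["frame"][max(v-90,0):v+90,max(u-120,0):u+120],None,fx=3,fy=3);cv2.imwrite(f"pics/{n}6c.png",a[:,:,::-1]);print(n,u-120,v-90)
```

```text
[ 0.55300658 -0.04133431  0.10476289] 0.20592621636314967 [0.16499898 4.4778182  4.99168578] [ 1.79776682 -0.03470699 -0.00243973]
side 292 115
```

View pics/side6c.png

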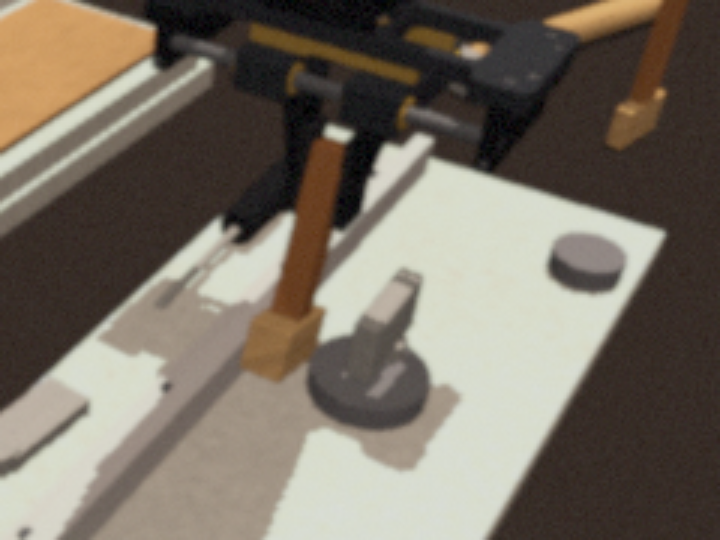

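The gauge is inside the gap but has leaned, with its foot at (280,355) lagging the post top at (325,145). I'll measure the lean before correcting it.

Run:
```python
import sys;sys.path.insert(0,'.')
from k import *;from station import *;from h import *
s=capture("side")
S=lambda x,y:(292+x/3,115+y/3)
top=onz(s,S(330,142),.142);b=onz(s,S(283,318),.047)
print("top",top,"post foot",b,"lean deg",np.degrees(np.arctan2(top[1]-b[1],.095)),np.degrees(np.arctan2(top[0]-b[0],.095)))
print([onz(s,S(*p),.018) for p in((245,373),(277,381),(313,345))])
m,f=onz(s,S(369,300),.08),onz(s,S(410,272),.08);print(m,f,)
```

```text
top [ 0.55528241 -0.04609581  0.142     ] post foot [ 0.55442716 -0.01999063  0.047     ] lean deg -15.365140236657663 0.5158017968573108
[array([5.62667116e-01, 4.23028279e-04, 1.80000000e-02]), array([ 0.54537209, -0.00411301,  0.018     ]), array([ 0.54439128, -0.04414791,  0.018     ])]
[ 0.50915691 -0.01865434  0.08      ] [ 0.50281702 -0.0542118   0.08      ]
```

Request:
{"api": "jog_arm", "payload": {"moves": [[1,-0.004,0,0,0,0,0],[1,-0.008,0,0,0,0,0],[1,-0.012,0,0,0,0,0],[1,-0.016,0,0,0,0,0],[1,-0.02,0,0,0,0,0],[1,-0.022,0,0,0,0,0],[1,-0.022,0,0,0,0,0],[1,-0.022,0,0,0,0,0],[1,-0.022,0,0,0,0,0],[1,-0.022,0,0,0,0,0]]}}

```text
time_s: 13.4
tcp_pos: [0.5512, -0.0202, 0.1042]
ee_rot: [[0.029, -1.0, 0.001], [-1.0, -0.029, -0.001], [0.001, -0.001, -1.0]]
wrist_force: [-0.3, -3.6, 6.5]
gripper_width: 0.205
```

Run:
```python
import sys;sys.path.insert(0,'.')
from k import *;from station import *;from h import *
s=sense();print(s["tcp_pos"],s["gripper_width"],s["wrist_force"],s["moment"])
for n in("side",):
    c=capture(n)
    u,v=(int(i) for i in proj(c,(.524,-.04,.08)))
    a=cv2.resize(c["frame"][max(v-90,0):v+90,max(u-120,0):u+120],None,fx=3,fy=3);cv2.imwrite(f"pics/{n}7c.png",a[:,:,::-1]);print(n,u-120,v-90)
```

```text
[ 0.55116954 -0.02015073  0.10421295] 0.20522378964421994 [-0.27256455 -3.62202999  6.48850333] [-1.22447307 -0.22209346  0.00187642]
side 292 115
```

View pics/side7c.png

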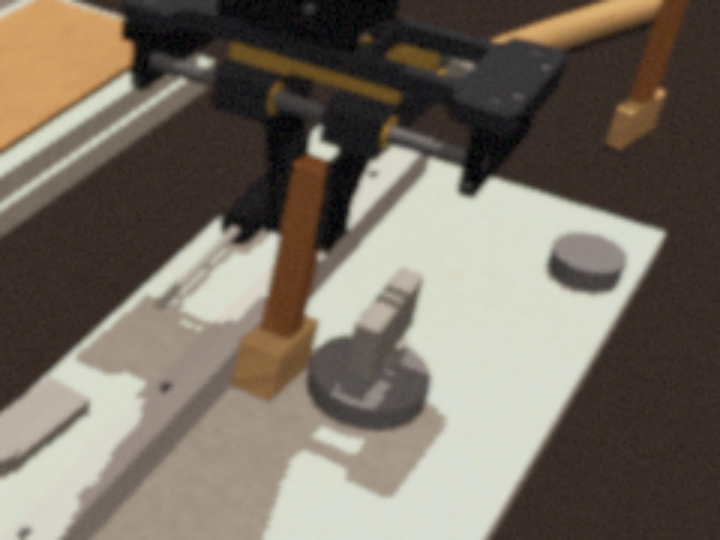

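Still leaning, since the whole gauge moved back with the gripper. I'll open the jaws so it settles upright, then regrip with the jaws along the rail so the pads resist tipping.

Request:
{"api": "jog_arm", "payload": {"moves": [[0.3,0,0,0,0,0,0],[0.3,0,0,0,0,0,0],[0.3,0,0,0,0,0,0],[-1,0,0,0,0,0,0],[-1,0,0,0,0,0,0],[-1,0,0,0,0,0,0],[-1,0,0,0,0,0,0],[-1,0,0,0,0,0,0],[-1,0,0,0,0,0,0],[-1,0,0,0,0,0,0]]}}

```text
time_s: 14.28
tcp_pos: [0.5507, -0.0196, 0.1036]
ee_rot: [[0.028, -1.0, 0.0], [-1.0, -0.028, 0.0], [-0.0, -0.0, -1.0]]
wrist_force: [0.2, -0.9, -0.1]
gripper_width: 0.794
```

Run:
```python
import sys;sys.path.insert(0,'.')
from k import *;from station import *;from h import *
s=sense();print(s["tcp_pos"],s["gripper_width"],s["wrist_force"],s["joints"])
for n in("side",):
    c=capture(n)
    u,v=(int(i) for i in proj(c,(.524,-.04,.08)))
    a=cv2.resize(c["frame"][max(v-90,0):v+90,max(u-120,0):u+120],None,fx=3,fy=3);cv2.imwrite(f"pics/{n}8c.png",a[:,:,::-1]);print(n,u-120,v-90)
```

```text
[ 0.55068432 -0.01960644  0.10356858] 0.7944351521504734 [ 0.20413084 -0.94827895 -0.06862213] [ 1.48176381e+01  2.16204634e+01 -1.91987283e+01 -2.89334239e-03
 -4.91783980e+01 -1.32100626e+01]
side 292 115
```

View pics/side8c.png

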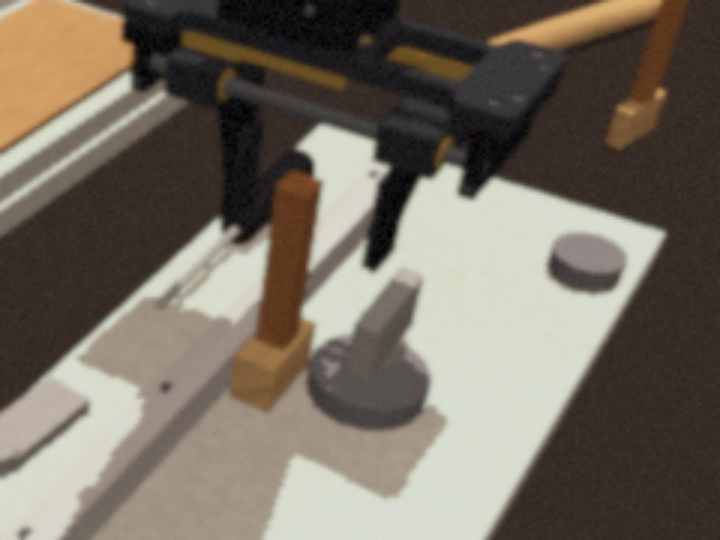

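Run:
```python
import sys;sys.path.insert(0,'.')
from k import *;from station import *;from h import *
s=capture("side")
S=lambda x,y:(292+x/3,115+y/3)
top=onz(s,S(300,183),.143);b=onz(s,S(279,341),.048);print(top,b)
def px(P):
    u,v=proj(s,P);return round((u-292)*3),round((v-115)*3)
q=top+[.0016,-.003,0];print(q,px(q))
```

```text
[ 5.48087479e-01 -1.51282755e-04  1.43000000e-01] [5.45970438e-01 2.40745315e-04 4.80000000e-02]
[ 0.54968748 -0.00315128  0.143     ] (300, 179)
```

Request:
{"api": "jog_arm", "payload": {"moves": [[-1,0,0,0,0,0,-0.11],[-1,0,0,0,0,0,-0.22],[-1,0,0,0,0,0,-0.33],[-1,0,0,0,0,0,-0.44],[-1,0,0,0,0,0,-0.55],[-1,0,0,0,0,0,-0.66],[-1,0,0,0,0,0,-0.77],[-1,0,0,0,0,0,-0.88],[-1,0,0,0,0,0,-0.99],[-1,0,0,0,0,0,-1.1]]}}

```text
time_s: 15.22
tcp_pos: [0.5507, -0.0197, 0.1036]
ee_rot: [[0.906, -0.424, 0.0], [-0.424, -0.906, 0.0], [0.0, -0.0, -1.0]]
wrist_force: [0.0, -0.7, 1.0]
gripper_width: 1.0
```

Request:
{"api": "jog_arm", "payload": {"moves": [[-1,-0.002,-0.004,0,0,0,-0.11],[-1,-0.004,-0.008,0,0,0,-0.22],[-1,-0.006,-0.012,0,0,0,-0.33],[-1,-0.0076,-0.0147,0.003,0,0,-0.471],[-1,-0.0076,-0.0147,0.006,0,0,-0.471],[-0.3,-0.0076,-0.0147,0.006,0,0,-0.471],[-0.3,-0.0076,-0.0147,0.006,0,0,-0.471],[-0.3,-0.0076,-0.0147,0.006,0,0,-0.471],[-0.3,-0.0076,-0.0147,0.006,0,0,-0.471],[-0.3,-0.0076,-0.0147,0.006,0,0,-0.471]]}}

```text
time_s: 16.05
tcp_pos: [0.5502, -0.0032, 0.0977]
ee_rot: [[1.0, 0.027, 0.0], [0.027, -1.0, -0.0], [0.0, 0.0, -1.0]]
wrist_force: [-0.5, 0.7, -0.7]
gripper_width: 0.713
```

Run:
```python
import sys;sys.path.insert(0,'.')
from k import *;from station import *;from h import *
s=sense();print(s["tcp_pos"],s["gripper_width"],s["wrist_force"],s["joints"])
for n in("side",):
    c=capture(n)
    u,v=(int(i) for i in proj(c,(.524,-.04,.08)))
    a=cv2.resize(c["frame"][max(v-90,0):v+90,max(u-120,0):u+120],None,fx=3,fy=3);cv2.imwrite(f"pics/{n}9c.png",a[:,:,::-1]);print(n,u-120,v-90)
```

```text
[ 0.5502144  -0.00324812  0.0976904 ] 0.7128174715779413 [-0.54271847  0.67167024 -0.66615447] [ 1.65477281e+01  2.19634153e+01 -1.96940760e+01  5.58897023e-03
 -4.83294702e+01  7.50119823e+01]
side 292 115
```

View pics/side9c.png

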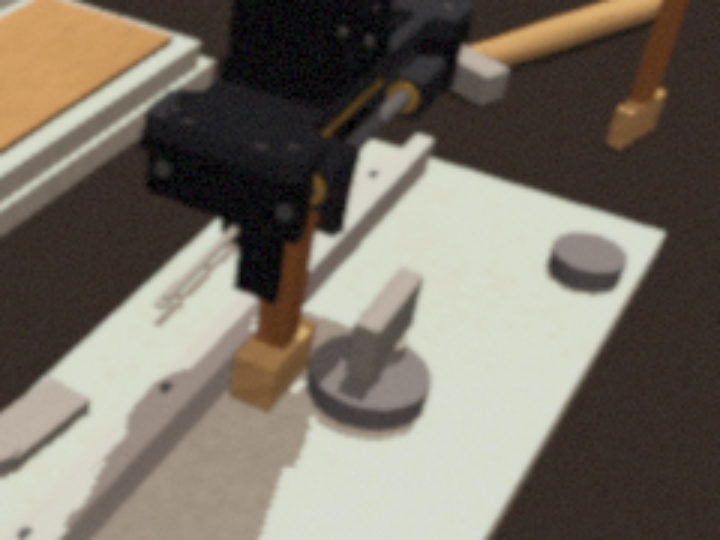

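The gauge is upright, with its post between the two fingers along the rail. Closing.

Request:
{"api": "jog_arm", "payload": {"moves": [[1,0,0,0,0,0,0],[1,0,0,0,0,0,0],[1,0,0,0,0,0,0],[1,0,0,0,0,0,0],[1,0,0,0,0,0,0],[1,0,0,0,0,0,0],[1,0,0,0,0,0,0],[1,0,0,0,0,0,0],[1,0,0,0,0,0,0],[1,0,0,0,0,0,0]]}}

```text
time_s: 16.93
tcp_pos: [0.5501, -0.0031, 0.0975]
ee_rot: [[1.0, 0.028, -0.0], [0.028, -1.0, 0.0], [-0.0, -0.0, -1.0]]
wrist_force: [0.0, -0.1, -1.8]
gripper_width: 0.21
```

Run:
```python
import sys;sys.path.insert(0,'.')
from k import *;from station import *;from h import *
s=sense();print(s["tcp_pos"],s["gripper_width"],s["wrist_force"],s["moment"])
```

```text
[ 0.55008326 -0.00306827  0.09746803] 0.2101206702044239 [ 0.03560539 -0.09293854 -1.84269082] [-0.00335429 -0.01200505  0.00518197]
```

Request:
{"api": "jog_arm", "payload": {"moves": [[1,0,0.004,0,0,0,0],[1,0,0.009,0,0,0,0],[1,0,0.015,0,0,0,0],[1,0,0.021,0,0,0,0],[1,0,0.027,0,0,0,0],[1,0,0.033,0,0,0,0],[1,0,0.037,0,0,0,0],[1,0,0.039,0,0,0,0],[1,0,0.04,0,0,0,0],[1,0,0.04,0,0,0,0]]}}

```text
time_s: 17.77
tcp_pos: [0.5511, -0.0435, 0.0975]
ee_rot: [[1.0, 0.028, -0.0], [0.028, -1.0, -0.0], [-0.0, 0.0, -1.0]]
wrist_force: [0.4, -0.3, -1.9]
gripper_width: 0.206
```

Run:
```python
import sys;sys.path.insert(0,'.')
from k import *;from station import *;from h import *
s=sense();print(s["tcp_pos"],s["gripper_width"],s["wrist_force"],s["moment"])
for n in("side",):
    c=capture(n)
    u,v=(int(i) for i in proj(c,(.524,-.04,.08)))
    a=cv2.resize(c["frame"][max(v-90,0):v+90,max(u-120,0):u+120],None,fx=3,fy=3);cv2.imwrite(f"pics/{n}10c.png",a[:,:,::-1]);print(n,u-120,v-90)
```

```text
[ 0.55113085 -0.04349388  0.09747218] 0.20648587810274793 [ 0.42730434 -0.29013426 -1.9301603 ] [-0.25921395  0.00068047 -0.0301568 ]
side 292 115
```

View pics/side10c.png

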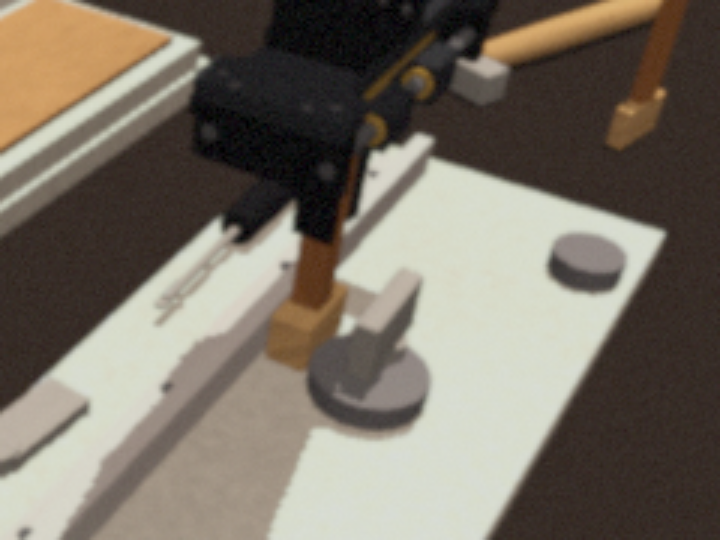

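The gauge is in the gap and upright, and the bar hasn't moved. I'll continue past the roller.

Request:
{"api": "jog_arm", "payload": {"moves": [[1,0,0.006,0,0,0,0],[1,0,0.015,0,0,0,0],[1,0,0.025,0,0,0,0],[1,0,0.035,0,0,0,0],[1,0,0.045,0,0,0,0],[1,0,0.055,0,0,0,0],[1,0,0.065,0,0,0,0],[1,0,0.074,0,0,0,0],[1,0,0.08,0,0,0,0],[1,0,0.082,0,0,0,0]]}}

```text
time_s: 18.65
tcp_pos: [0.5535, -0.1262, 0.0975]
ee_rot: [[1.0, 0.027, -0.0], [0.027, -1.0, -0.0], [-0.0, 0.0, -1.0]]
wrist_force: [0.4, 0.8, -1.5]
gripper_width: 0.203
```

Run:
```python
import sys;sys.path.insert(0,'.')
from k import *;from station import *;from h import *
s=sense();print(s["tcp_pos"],s["gripper_width"],s["wrist_force"],s["moment"])
for n in("side",):
    c=capture(n)
    u,v=(int(i) for i in proj(c,(.524,-.06,.08)))
    a=cv2.resize(c["frame"][max(v-90,0):v+90,max(u-120,0):u+120],None,fx=3,fy=3);cv2.imwrite(f"pics/{n}11c.png",a[:,:,::-1]);print(n,u-120,v-90)
```

```text
[ 0.55348599 -0.12622482  0.09747844] 0.20285207530878888 [ 0.4323225   0.75491674 -1.47237928] [-0.11085373 -0.12569869  0.02596319]
side 297 109
```

View pics/side11c.png

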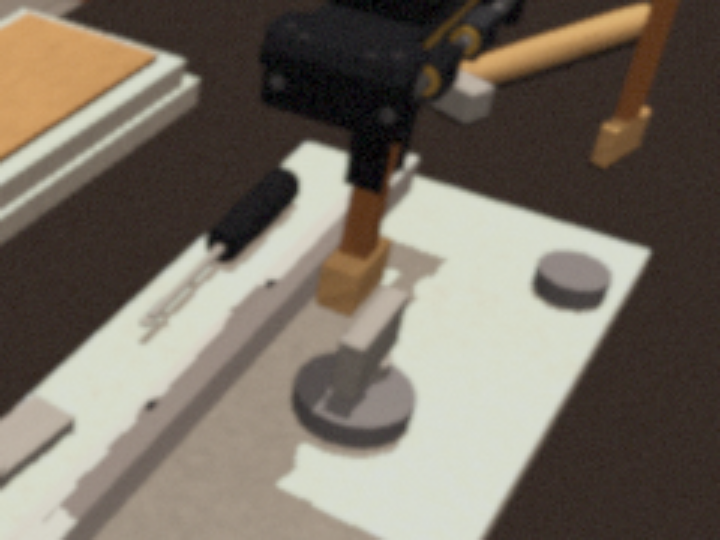

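Request:
{"api": "jog_arm", "payload": {"moves": [[1,0,0,0,0,0,0],[1,0,0,0,0,0,0],[0.5,0,0,0,0,0,0],[0.3,0,0,0,0,0,0],[0,0,0,0,0,0,0],[-0.3,0,0,0,0,0,0],[-0.3,0,0,0,0,0,0],[-0.3,0,0,0,0,0,0],[-0.3,0,0,0,0,0,0],[-0.3,0,0,0,0,0,0]]}}

```text
time_s: 19.53
tcp_pos: [0.5536, -0.1251, 0.0976]
ee_rot: [[1.0, 0.028, 0.0], [0.028, -1.0, -0.0], [0.0, 0.0, -1.0]]
wrist_force: [-0.0, -0.2, 0.1]
gripper_width: 0.628
```

Request:
{"api": "jog_arm", "payload": {"moves": [[-0.3,0,0,-0.01,0,0,0],[-0.3,0,0,-0.025,0,0,0],[-0.3,0,0,-0.04,0,0,0],[-0.3,0,0,-0.06,0,0,0],[-0.3,0,0,-0.08,0,0,0],[-0.3,0,0,-0.1,0,0,0],[-0.3,-0.03,0,-0.12,0,0,0],[-0.3,-0.06,0,-0.14,0,0,0],[-0.3,-0.1,0,-0.14,0,0,0],[-0.3,-0.12,0,-0.14,0,0,0]]}}

```text
time_s: 20.37
tcp_pos: [0.4307, -0.1285, 0.2395]
ee_rot: [[1.0, 0.028, 0.002], [0.028, -1.0, 0.001], [0.002, -0.001, -1.0]]
wrist_force: [-1.0, 0.2, -0.6]
gripper_width: 0.648
```

Run:
```python
import sys;sys.path.insert(0,'.')
from k import *;from station import *;from h import *
s=sense();print(s["time_s"],s["tcp_pos"],s["gripper_width"],s["wrist_force"])
for n in("side","top"):
    c=capture(n)
    u,v=(int(i) for i in proj(c,(.524,-.06,.08)))
    a=cv2.resize(c["frame"][max(v-90,0):v+90,max(u-120,0):u+120],None,fx=3,fy=3);cv2.imwrite(f"pics/{n}12c.png",a[:,:,::-1]);print(n,u-120,v-90)
```

```text
20.3667 [ 0.43070319 -0.12852932  0.23946965] 0.648085762109901 [-0.96343724  0.21635526 -0.6430554 ]
side 297 109
top 299 183
```

View pics/side12c.png

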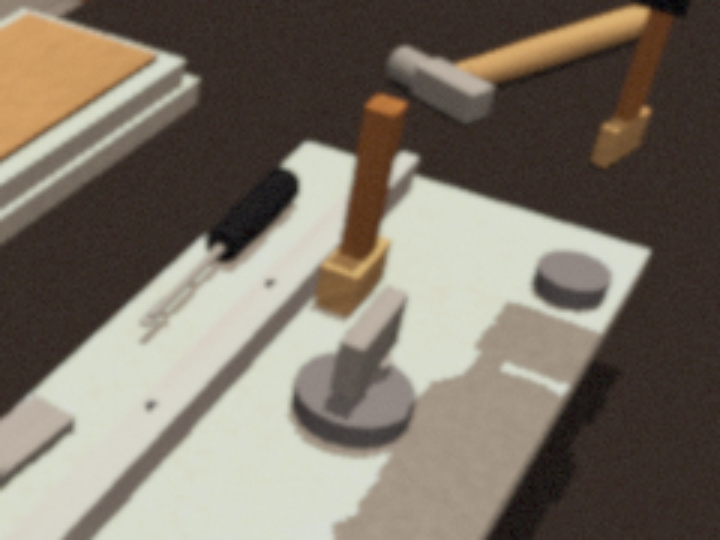

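View pics/top12c.png

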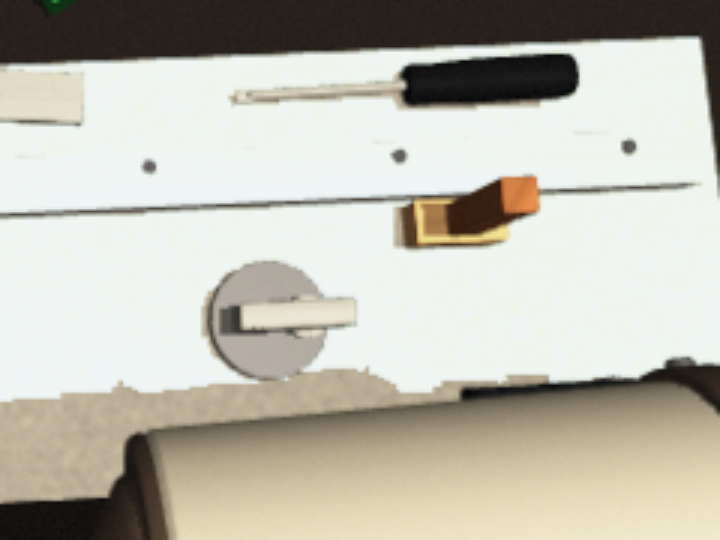

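Run:
```python
import sys;sys.path.insert(0,'.')
from k import *;from station import *;from h import *
t=capture("top");C=lambda x,y:(299+x/3,183+y/3)
a,b=onz(t,C(241,318),.08),onz(t,C(356,311),.08);d=a-b;ang=np.degrees(np.arctan2(d[1],d[0]));ax=(a+b)/2-.01*d/np.linalg.norm(d)
print("bar",np.linalg.norm(d),"cam",np.radians(ang-1.6),"axis",ax)
p=onz(t,C(520,196),.143);k=np.mean([onz(t,C(*q),.048) for q in((415,200),(508,197),(508,240),(415,245))],0)
f=[onz(t,C(*q),.048) for q in((415,245),(508,240))];e=f[0]-f[1]
print("post",p,"block",k,"edge yaw off rail",np.degrees(np.arctan2(-e[0],e[1]))-1.6)
r=np.radians(1.6)
for A in(ax,np.array([.5036,-.038,0])):
    g=(p+k)/2-A;print("rel",g[0]*np.cos(r)+g[1]*np.sin(r),-g[0]*np.sin(r)+g[1]*np.cos(r),"lean",np.degrees((p-k)[:2]/.095))
```

```text
bar 0.05875540306117285 cam 1.5870208333029372 axis [ 0.50341053 -0.03742999  0.08      ]
post [ 0.55324936 -0.12321903  0.143     ] block [ 0.5536571  -0.12333486  0.048     ] edge yaw off rail 0.6099312696188228
rel 0.047626197406112104 -0.0872107597572069 lean [-0.24591406  0.06986014]
rel 0.04745271672777476 -0.08663567683714492 lean [-0.24591406  0.06986014]
```

All measures are within limits, and the arm is clear of everything.

```bash
python3 -c "
from station import *
print(finish_job())"
```

```text
the job is handed in; nothing more can be done
None
```

The job is handed in at about 20.5 s of the 48 s allowed. The roller is set parallel to the rail, and the gauge stands upright on the far side, close beside the rail. `finish_job()` reports no verdict.

**What I did:** I turned the bar from about 0.13 rad to parallel while the gauge was still on its starting side. Then I slid the gauge through the gap, released it and moved the arm away.

**What went wrong on the way:** On the first slide I gripped the post across the rail. It pivoted in the grip and leaned about 15° with its foot lagging, with forces of only about 7 N. I opened the jaws so it stood upright again, regripped along the rail, and slid it through without further lean.

**Last checks, from the top camera:**

| Check | Measured | Required |
|---|---|---|
| Roller angle (cam) | about 1.59 rad | 1.17 to 1.97 rad |
| Gauge x, square to the rail | +47.5 mm | 31 to 60 mm |
| Gauge y, along the rail | −87 mm | below −40 mm |
| Gauge lean | under 0.5° | below about 8.6° |
| Gauge yaw off the rail | 0.6° | below 17° |

**Disagreements and limits:**
- **Bolt axis position:** along the rail, the camera and the grip on the bar put it about 2 mm apart. That is small against the margins.
- **Gauge weight:** during the last slide the gripper carried nearly all of it, but I never commanded a lift, and the tool height stayed within about 0.1 mm.

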